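# Make up the kit for an oil-filled worm gear unit

### The job

Make up the parts kit for one oil-filled worm gear unit in the blue tray: it takes the two open bearings, the bronze worm wheel and the sleeve, while the bearing with black seals and the all-steel gear do not belong and stay where they lie. So that the fitter can take the parts off in fitting order, put the large open bearing on the thick post first and the worm wheel on top of it, hub up, and on the thin post the sleeve first with the small open bearing on top of it. Lower each part over its post until it sits fully down, without dropping it.

Things in the scene. Friction and masses are not known exactly. Their poses are not given: they have to be found in the camera images.
- bearing_big_center (a point): Large open ball bearing: bright steel inner and outer ring with the bare balls and a thin brass cage showing between them. Outside diameter 52 mm, bore 25 mm, 15 mm high, 0.13 kg. Lies flat, loose, on the bench at the start; this point is its centre, half-way up; z is its axis, up.
- bearing_small_center (a point): Small open ball bearing, bare balls and thin brass cage showing between the steel rings. Outside diameter 40 mm, bore 17 mm, 12 mm high, 0.065 kg. Lies flat, loose, on the bench at the start; this point is its centre, half-way up; z is its axis, up.
- wheel_center (a point): Bronze worm wheel: golden rim with slanted teeth, 56 mm over the teeth, 16 mm high, on a dark steel hub 38 mm in diameter that stands 14 mm above the rim (30 mm high in all); bore 25 mm, 0.3 kg. Lies hub up, loose, on the bench; can be gripped by the hub or over the teeth. This point is its centre, half-way up the 30 mm; z is its axis, up.
- sleeve_center (a point): Plain bright metal spacer sleeve (short tube), outside diameter 27 mm, bore 17 mm, 25 mm high, 0.04 kg. Stands on end, loose, on the bench at the start; this point is its centre, half-way up; z is its axis, up.
- sealed_big_center (a point): Look-alike, not part of the kit: sealed bearing of the same size as the large open one (52 mm, 15 mm high) but with black rubber seals hiding the balls. This point is its centre; loose on the bench.
- steel_gear_center (a point): Look-alike, not part of the kit: gear of the same shape and size as the worm wheel, but steel-grey all over and with straight teeth. This point is its centre, half-way up; loose on the bench.
- post_thick: Thick grey steel post, fixed upright in the tray, 20 mm in diameter, top 12 mm tapered to 9 mm, on a round white plastic foot 42 mm in diameter and 6 mm high on which the parts rest. Origin: centre of the foot's underside, on the tray's floor; z up; tip 60 mm above it. The large bearing, seated at the bottom, has its centre 13.5 mm above the origin; the worm wheel on top of it 36 mm.
- post_thin: Thin grey steel post, fixed upright in the tray, 12 mm in diameter, top 12 mm tapered to 5 mm, on a round white plastic foot 24 mm in diameter and 6 mm high. Origin: centre of the foot's underside, on the tray's floor; z up; tip 60 mm above it. The sleeve, seated at the bottom, has its centre 18.5 mm above the origin; the small bearing on top of it 37 mm.
- tray: Blue sheet-metal kit tray with a black rubber mat, standing fast on the bench behind the parts, 220 mm along its x (which lies roughly across the robot's view) and 130 mm along its y. Sides 24 mm high, end walls with hand slots 52 mm high, floor 4 mm thick. Origin: centre of its underside. The two posts stand in it about 97 mm apart along its x; which is on which side varies.
There are look-alikes about, which are no part of the job. Leave any purple or red look-alike of the part that bears wheel_center alone.

How it is judged (in metres and radians):
At the end, for the whole second after the job is handed in: Thick post: large open bearing on the foot, worm wheel on it, hub up. Thin post: sleeve on the foot, small open bearing on it. Each within 8 mm of the post axis and 4 mm of seated height, level (0.12 rad), at rest. Sealed bearing and steel gear within 20 mm of their start (horizontal distance between each of bearing_big_center, wheel_center and post_thick below 0.008 m and z of bearing_big_center in the frame of post_thick between 0.0095 and 0.0175 m and angle between each of bearing_big_center, wheel_center, sleeve_center, bearing_small_center's own z axis and vertical below 0.12 rad and linear speed of each of bearing_big, wheel, sleeve, bearing_small below 0.02 m/s and z of wheel_center in the frame of post_thick between 0.032 and 0.04 m and horizontal distance between each of sleeve_center, bearing_small_center and post_thin below 0.008 m and z of sleeve_center in the frame of post_thin between 0.0145 and 0.0225 m and z of bearing_small_center in the frame of post_thin between 0.033 and 0.041 m and distance of each of sealed_big_center, steel_gear_center from where it was at the start of the episode below 0.02 m); the robot touches nothing.
It fails at once if the sealed bearing or the all-steel gear is shifted more than 20 mm (they do not belong to the kit) (distance of any of sealed_big_center, steel_gear_center from where it was at the start of the episode above 0.02 m).
It fails at once if a part of the kit is dropped: it falls free, out of the fingers, faster than 0.7 m/s (a fall of more than 25 mm) ((contact force between the fingers and bearing_big below 0.05 N and linear speed of bearing_big above 0.7 m/s) or (contact force between the fingers and wheel below 0.05 N and linear speed of wheel above 0.7 m/s) or (contact force between the fingers and sleeve below 0.05 N and linear speed of sleeve above 0.7 m/s) or (contact force between the fingers and bearing_small below 0.05 N and linear speed of bearing_small above 0.7 m/s)).
It also fails if it takes over 96 s, if anything falls off the work surface, if the arm or the gripper's body presses on something with over 40 N, if the wrist force passes 120 N, or if a joint passes its speed limit or range.

### The arm

A 6-joint arm with a two-finger parallel gripper is mounted at the origin on a cart in front of the work surface, level with it; the furniture and walls round the work are solid. World frame = base frame: x ahead of the robot, y to its left, z up, the work surface at z = 0. Lengths are in m, angles in degrees, forces in N, time in s.
With the tool pointing down it reaches from about 0.35 to 0.875 m from the base axis. Payload 4.2 kg.
Tool frame: the origin (TCP) lies midway between the tips of the shut fingers; the grasp point (between the pads) lies 19 mm behind it; z points along the fingers, y is the line along which they close (so a half turn about z gives the same grasp; the last joint's range is limited). The gripper opens to 87 mm and grips with 3 to 60 N. Pads are 19 mm wide; open, the fingers measure 117 mm over their backs; the gripper's body (75 mm by 190 mm) begins 51 mm behind the grasp point.
Start: joints at [-52.449, 22.042, 0.453, 0, -68.411, -14.817], TCP at [0.242, -0.576, 0.202] pointing down, gripper open.
Joint ranges: [-179.83, 179.83], [-69.29, 118.12], [-61.27, 80.66], [-181.25, 117.63], [-171.15, -9.14], [-177.46, 177.46]. Speed limits (degrees/s): [159.86, 159.86, 180, 180, 180, 180].

### API

Orientations are given as a 3x3 rotation matrix whose columns are the frame's x, y, z axes.
In Python, from station import r, cams gives the robot as it stands.
- The arm moves only by the tool play_rows, never from a script. Its argument "commands" is text: rows parted by semicolons, each of 6 numbers parted by spaces: the shift along the world's x, y, z normalised to -1 to 1, where 1 is 30 mm, then the turn, a rotation vector about the world's x, y, z normalised to -1 to 1, where 1 is 0.15 rad. A call has 1 to 20 rows; each row shifts and turns the commanded pose from where the row before left it; what a row does not reach is not made up. A row lasts 1/10 s, in which the tool goes at most 50 mm and 8.59 degrees, less where a joint would pass 70% of its speed; a pose out of reach is approached as far as the arm can. A call with a number of a shift or a turn outside -1 to 1 is refused whole. A call with a gripper value outside its range is refused whole. "grip" is the finger opening in mm, from 0 to 87, set as the call begins (left out, the last holds). The fingers move at their own pace and stop on an object; the grip force is fixed at half the most. Time passes only in rows, so rows that do not move let the fingers close. It gives the time, the measured TCP pose, the force, the opening and the grip force at its end, in the units of the state.
- r.sense(): the state, without advancing time (a new reading comes with each control period).
- cams.capture(name): name is "side" or "top" or "wrist"; returns (picture, depth): 480x640x3 uint8, blue, green, red; 480x640 float32, m along the optical axis (not along the pixel's ray), 0 where there is no reading.
- cams.camera_info(name): a dict with "mtx" (3x3 intrinsics, pixels), "k1" (the pictures are not rectified: a ray, as slopes to the right and down, at radius r is drawn at 1 + k1 r^2 times it, then the intrinsics apply), "R" (3x3) and "t" (3): a world point X has camera coordinates R X + t. Camera axes: x right, y down, z forward; pixel columns grow to the right and rows downward; lengths in m; the calibration is good to about 2 mm. A picture is of the moment at which its call begins: read the wrist's pose just before it. camera_info takes no time and is no camera call; for the wrist camera it gives the pose at the moment of the call.
- r.finish_job(): hands the job in; it is judged then, once.
The state is a dict: "time_s": time; "joints": joint angles; "joint_velocities": joint speeds; "effort": joint torques, N m; "tcp_pos": TCP position; "ee_rot": TCP orientation; "wrist_force": force on the tool from outside, world axes, zero at the start; "moment": the same for the moment, N m; "gripper_width": opening from 0.0 (shut) to 1.0 (fully open); "gripper_force": force on a finger pad.
Only numpy, scipy, OpenCV 4.12 (cv2) and the standard library are available. Lean on these libraries where they do the work, as an engineer would, in place of code of your own. Each camera call takes 0.05 s, during which the arm holds its last target. There are 200 camera calls.

## Working session

There is one attempt and no reset: what is moved stays moved. The work goes in short steps, Python scripts to look and compute and a tool call to move; the robot and the scene stay as the last step left them, time stands still between calls to the robot, and variables do not carry over. Pictures are saved under pics/ and viewed, at most 14 in all, crops included, and the job is handed in when it is done.

Besides the shell and the picture viewer there is one more tool, called after "Request:" as name(argument=value, ...) on one line, values as JSON. play_rows: Moves the arm, as the interface text tells. Scaled input: -1 to 1 covers 30 mm each way for a shift and 0.15 rad each way for a turn. Its arguments: {"type":"object","properties":{"commands":{"type":"string"},"grip":{"type":"number"}},"required":["commands"]}

```bash
ls; mkdir -p pics
cat > h.py <<'E'
import numpy as np, cv2
from station import r, cams
def snap(n,f):
    i=cams.camera_info(n); p,d=cams.capture(n); cv2.imwrite('pics/'+f,p); np.savez('pics/'+f+'.npz',p=p,d=d,**{k:np.array(i[k]) for k in('mtx','k1','R','t')}); return p,d,i
def ray(i,uv):
    uv=np.array(uv,float).reshape(-1,1,2)
    K=np.array(i['mtx']); n=cv2.undistortPoints(uv,K,np.array([float(i['k1']),0,0,0])).reshape(-1,2)
    R=np.array(i['R']);t=np.array(i['t']).ravel()
    return -R.T@t, np.c_[n,np.ones(len(n))]@R
def onz(i,uv,z):
    c,d=ray(i,uv); return c+d*((z-c[2])/d[:,2])[:,None]
def cloud(i,d):
    v,u=np.mgrid[:480,:640]; c,dr=ray(i,np.c_[u.ravel(),v.ravel()]); return (c+dr*d.ravel()[:,None]).reshape(480,640,3)
E
python3 - <<'E'
from h import *
for n in('top','side'):
    p,d,i=snap(n,n+'0.png'); print(n,i['t'],i['mtx'],i['k1'],(d>0).mean())
print(r.sense())
E
```

```text
pics
top [0.15686179 0.51191874 1.74437739] [[581.26985366   0.         319.11936967]
 [  0.         581.26985366 243.20326233]
 [  0.           0.           1.        ]] -0.11695600224233979 0.9960026041666666
side [0.55139196 0.07299517 1.04108234] [[472.35749295   0.         321.32196886]
 [  0.         472.35749295 240.188029  ]
 [  0.           0.           1.        ]] -0.07905078201065689 0.9170377604166666
{'time_s': 0.1, 'joints': array([-5.24481253e+01,  2.20873305e+01,  3.88282118e-01, -2.35655217e-02,
       -6.84128551e+01, -1.48176227e+01]), 'joint_velocities': array([ 0.03137731, -0.04095969,  0.20118436,  0.18358849,  0.10326975,
       -0.02825694]), 'effort': array([-4.17583374e-05, -3.91688704e+01,  1.87934697e+01,  4.23184633e+00,
        1.34452633e-02, -7.78380036e-05]), 'tcp_pos': array([ 0.24132851, -0.5759023 ,  0.20106791]), 'ee_rot': array([[-9.22365782e-01, -3.86316680e-01, -8.87141314e-04],
       [-3.86317677e-01,  9.22364071e-01,  1.78147843e-03],
       [ 1.30052441e-04,  1.98589311e-03, -9.99998020e-01]]), 'wrist_force': array([ 0.71258889,  0.1623748 , -0.39284969]), 'moment': array([-0.01135858, -0.03825173,  0.00020571]), 'gripper_force': 0.0, 'gripper_width': 0.9977951523004982}
```

View pics/top0.png

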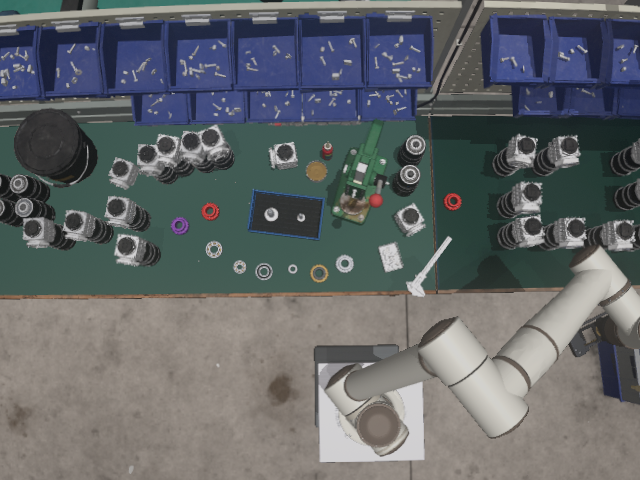

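View pics/side0.png

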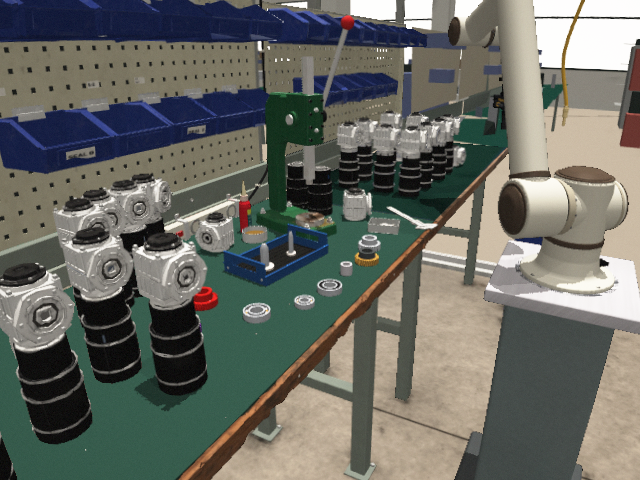

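The top view shows the parts in a row: ring (214,249), small bearing (239,267), ring (264,271), sleeve (293,269), bronze wheel (319,273) and grey gear (345,263). The posts are at (271,214), thick, and (301,217), thin. The press stands close to the right of the tray.

Run:
```python
from h import *
z=np.load('pics/top0.png.npz');p=z['p'];d=z['d']
cv2.imwrite('pics/crop1.png',cv2.resize(p[180:290,195:395],None,fx=4,fy=4,interpolation=cv2.INTER_CUBIC))
for n,uv,h in [('ringL',(214,249),.015),('small',(239,267),.012),('ringM',(264,271),.015),('sleeve',(293,269),.025),('wheel',(319,273),.03),('gear',(345,263),.03),('thick',(271,214),.064),('thin',(301,217),.064),('t1',(252,190),.02),('t2',(322,197),.02),('press',(354,205),.1)]:
    print(n,onz(z,uv,h)[0].round(3))
C=cloud(z,d); H=C[180:290:1,200:400,2]
np.set_printoptions(linewidth=250)
print((C[100:290:6,200:440:8,2]*1000).astype(int))
```

```text
ringL [0.504 0.475 0.015]
small [0.447 0.397 0.012]
ringM [0.433 0.32  0.015]
sleeve [0.437 0.23  0.025]
wheel [0.423 0.151 0.03 ]
gear [0.453 0.071 0.03 ]
thick [0.602 0.293 0.064]
thin [0.591 0.202 0.064]
t1 [0.687 0.356 0.02 ]
t2 [0.661 0.137 0.02 ]
press [0.618 0.043 0.1  ]
[[ 277  278  276  295  279  281  315  279  280  276  282  276  273  337  271  298  280  277  281  278  337  294  279  277  279  272  276  333  117  117]
 [ 272  278  284  280  285  276  308  272  296  277  277  275  275  336  282  282  283  295  279  279  330  292  281  276  280  270  275  332   73   51]
 [ 281  277  277  279  299  272  305  276  277  278  292  278  276  326  294  279  272  276  280  275  323  277  281  290  282  276  277  323   25   23]
 [ 279 1796  280  276  278  280  317  270  278  316  320  320  322   47  319  316  317  316  320  317  316  318  324  313  320  321  313    2    2    0]
 [   8  289  280    0    0   -2   -3   -2    0   13   35   25   22   15    0   13    3    2   17   10    4   -7  360   -2    4   -4    2    4    4    8]
 [   0  234  221    4    0    7    1   -3   -2    0    0
[... 3375 characters left out ...]
5    6    0    4   -8   21    3   21   -2    2   -2   -1   13    6    0   -2    5    1]
 [  -2    2    4   -4    6    9    3    1    0   -6   -7   -5   28    5    0   31    4    1   27   15    1   -3   -1   14    6   23    3    4   13   -1]
 [   1    2    2    7   13   -4    0   15    6    1    6   -3    9    0   15    1   11   -5    7   -7   -3   -7    5    2    2   -3    1    0    8   -2]
 [  -9    0    5    0    6    8    6   -3    9   -5    0    2    0    4    7   13    3    1   -3    3   -3    6    2    5   -2    4   -3   10   -1   -6]
 [   1    0    3   -2   -1 1796   -2   -1    5   -5   -1    1    2    9   -4    8   -1    3    1    3    1    9    0    6    0    1    9   15    0    2]]
```

View pics/crop1.png

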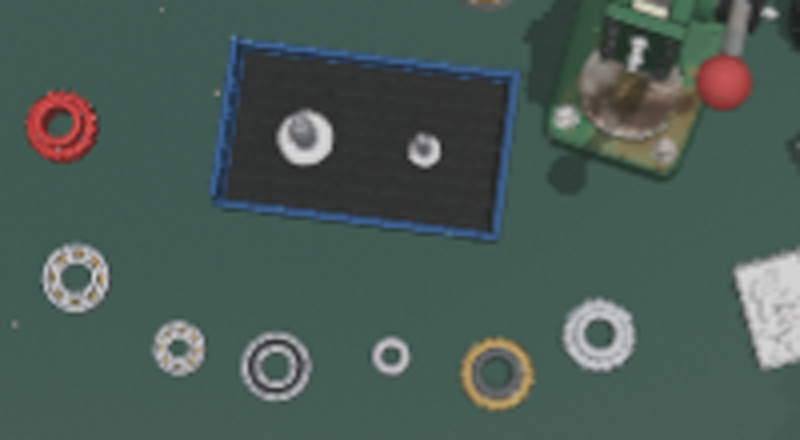

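The crop makes it clear: the large open bearing with its balls is the leftmost ring (214,249) and the black-sealed one is the middle ring (264,271). The bronze wheel is at (319,273) and the steel gear at (345,263). I'll go above the large bearing, turning so the fingers close along x.

Request:
play_rows(commands="0.5 0.8 0 0 0 0.39;0.5 1 0 0 0 0.39;0.5 1 0 0 0 0.39;0.5 1 0 0 0 0.39;0.5 1 0 0 0 0.39;0.5 1 0 0 0 0.39;0.5 1 0 0 0 0.39;0.5 1 0 0 0 0.39;0.5 1 0 0 0 0.39;0.5 1 0 0 0 0.39;0.5 1 0 0 0 0.39;0.5 1 0 0 0 0.39;0 1 0 0 0 0.39;0 1 0 0 0 0.39;0 1 0 0 0 0.39;0 1 0 0 0 0.39;0 1 0 0 0 0.39;0 1 0 0 0 0.39;0 1 0 0 0 0.39;0 1 0 0 0 0.39", grip=87)

```text
time_s: 2.1
tcp_pos: [0.421, 0.0187, 0.2019]
ee_rot: [[-0.002, -1.0, -0.0], [-1.0, 0.002, 0.0], [-0.0, 0.0, -1.0]]
wrist_force: [1.5, -0.9, -0.7]
gripper_width: 1.001
gripper_force: 0.0
```

Request:
play_rows(commands="0 1 0 0 0 0;0 1 0 0 0 0;0 1 0 0 0 0;0 1 0 0 0 0;0 1 0 0 0 0;0 1 0 0 0 0;0.3 1 0 0 0 0;0.3 1 0 0 0 0;0.3 1 0 0 0 0;0.3 1 0 0 0 0;0.3 1 0 0 0 0;0.3 1 0 0 0 0;0.3 1 0 0 0 0;0.3 1 0 0 0 0;0.2 0.5 0 0 0 0;0 0 0 0 0 0;0 0 0 0 0 0;0 0 0 0 0 0")

```text
time_s: 3.9
tcp_pos: [0.4992, 0.4517, 0.202]
ee_rot: [[-0.004, -1.0, -0.001], [-1.0, 0.004, -0.001], [0.001, 0.001, -1.0]]
wrist_force: [-0.3, 0.2, 0.0]
gripper_width: 1.002
gripper_force: 0.0
```

Run:
```python
from h import *
s=r.sense(); print(s['time_s'],s['tcp_pos'],s['ee_rot'],s['joints'])
p,d,i=snap('wrist','w1.png'); print(i['R'],i['t'],i['k1'],i['mtx'])
```

```text
3.9 [0.4992327  0.45166951 0.20199995] [[-4.41018482e-03 -9.99990128e-01 -5.41503657e-04]
 [-9.99990098e-01  4.41050532e-03 -5.92107754e-04]
 [ 5.94490214e-04  5.38886991e-04 -9.99999678e-01]] [ 5.58641510e+01  2.68229636e+01  8.05057333e+00 -7.01434387e-03
 -7.12731005e+01 -5.61145914e+01]
[[-9.99989798e-01  4.30349291e-03  1.37243290e-03]
 [ 4.51230818e-03  9.65616783e-01  2.59930505e-01]
 [-2.06635154e-04  2.59934046e-01 -9.65626351e-01]] [ 0.4963704  -0.46973708  0.27345268] -0.0436846120359604 [[338.21358852   0.         306.83658874]
 [  0.         338.21358852 238.32356272]
 [  0.           0.           1.        ]]
```

View pics/w1.png

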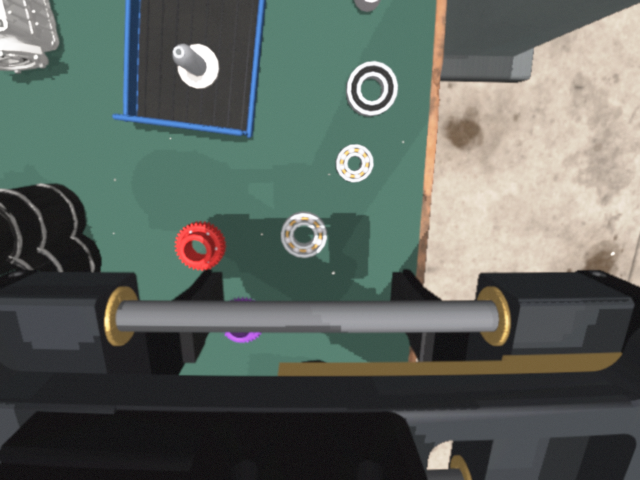

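The wrist view has the large open bearing at (304,235), the small bearing at (355,163), the sealed bearing at (372,88) and the thick post foot at (197,66). I'll measure by colour mask and contour.

```bash
cat >> h.py <<'E'
def blob(p,i,seed,h0,h1,kind='part',R=60):
    """centre of part near seed pixel: silhouette hull projected at mid height"""
    hsv=cv2.cvtColor(p,cv2.COLOR_BGR2HSV).astype(int)
    b,g,rr=[p[...,k].astype(int) for k in range(3)]
    if kind=='foot': m=(hsv[...,2]>185)&(hsv[...,1]<40)
    else: m=~((g>b+5)&(g>rr+12))
    m=m.astype(np.uint8); w=np.zeros_like(m); cv2.circle(w,tuple(map(int,seed)),R,1,-1); m&=w
    cs,_=cv2.findContours(m,cv2.RETR_EXTERNAL,cv2.CHAIN_APPROX_NONE)
    c=min((c for c in cs if cv2.contourArea(c)>60),key=lambda c:-cv2.pointPolygonTest(c,tuple(map(float,seed)),True))
    P=onz(i,cv2.convexHull(c).reshape(-1,2),(h0+h1)/2)[:,:2].astype(np.float32)
    (x,y),rad=cv2.minEnclosingCircle(P); e=cv2.fitEllipse(P) 
    return np.round([x,y,rad*2,e[0][0],e[0][1],*e[1]],4)
E
python3 - <<'E'
from h import *
z=np.load('pics/w1.png.npz')
print(blob(z['p'],z,(304,218),0,.015)); print(blob(z['p'],z,(355,150),0,.012)); print(blob(z['p'],z,(372,70),0,.015)); print(blob(z['p'],z,(205,70),.004,.010,'foot'))
t=np.load('pics/top0.png.npz')
for s,h in(((214,242),.015),((239,262),.012),((264,264),.015),((293,265),.025),((319,266),.03),((345,256),.03)): print(blob(t['p'],t,s,0,h,R=14))
print(blob(t['p'],t,(272,218),.004,.010,'foot',R=12),blob(t['p'],t,(301,220),.004,.010,'foot',R=12))
E
```

```text
[0.5028 0.4783 0.0567 0.5025 0.4782 0.0543 0.0563]
[0.4462 0.3971 0.0422 0.4461 0.3969 0.0413 0.0418]
[0.4309 0.3206 0.0557 0.4306 0.3208 0.0537 0.0554]
[0.6106 0.2974 0.043  0.6105 0.2973 0.0423 0.0424]
[0.5061 0.4764 0.0567 0.5067 0.477  0.051  0.0564]
[0.4487 0.3976 0.0439 0.4488 0.3973 0.0419 0.0434]
[0.4339 0.3219 0.0562 0.4356 0.3216 0.0491 0.0572]
[0.4398 0.2323 0.0313 0.4398 0.2325 0.0295 0.0307]
[0.4261 0.151  0.0586 0.4272 0.1515 0.0504 0.0593]
[0.4538 0.0722 0.0588 0.4564 0.072  0.0496 0.0598]Traceback (most recent call last):
  File "<stdin>", line 6, in <module>
  File "h.py", line 22, in blob
    c=min((c for c in cs if cv2.contourArea(c)>60),key=lambda c:-cv2.pointPolygonTest(c,tuple(map(float,seed)),True))
ValueError: min() iterable argument is empty
```

Request:
play_rows(commands="0.13 0.44 -0.8 0 0 0;0 0.44 -0.8 0 0 0;0 0 -1 0 0 0;0 0 -1 0 0 0;0 0 -1 0 0 0;0 0 -1 0 0 0;0 0 -0.5 0 0 0;0 0 -0.3 0 0 0;0 0 -0.2 0 0 0;0 0 0 0 0 0;0 0 0 0 0 0")

```text
time_s: 5.05
tcp_pos: [0.5041, 0.4797, 0.0054]
ee_rot: [[-0.004, -1.0, 0.002], [-1.0, 0.004, 0.002], [-0.002, -0.002, -1.0]]
wrist_force: [0.1, -0.4, 0.4]
gripper_width: 0.999
gripper_force: 0.0
```

Request:
play_rows(commands="0 0 0 0 0 0;0 0 0 0 0 0;0 0 0 0 0 0;0 0 0 0 0 0;0 0 0 0 0 0;0 0 0 0 0 0;0 0 0 0 0 0;0 0 0 0 0 0", grip=30)

```text
time_s: 5.85
tcp_pos: [0.5034, 0.479, 0.004]
ee_rot: [[-0.004, -1.0, -0.0], [-1.0, 0.004, -0.0], [0.0, 0.0, -1.0]]
wrist_force: [0.4, 0.2, -0.2]
gripper_width: 0.386
gripper_force: 0.0
```

The opening is already below 52 mm with no force, so something is off. I'll look.

Run:
```python
from h import *
s=r.sense(); print(s['time_s'],s['gripper_width'],s['gripper_force'],s['tcp_pos'])
snap('wrist','w2.png')
```

```text
5.85 0.3858643216092679 0.0 [0.50343557 0.47899152 0.00398055]
```

View pics/w2.png

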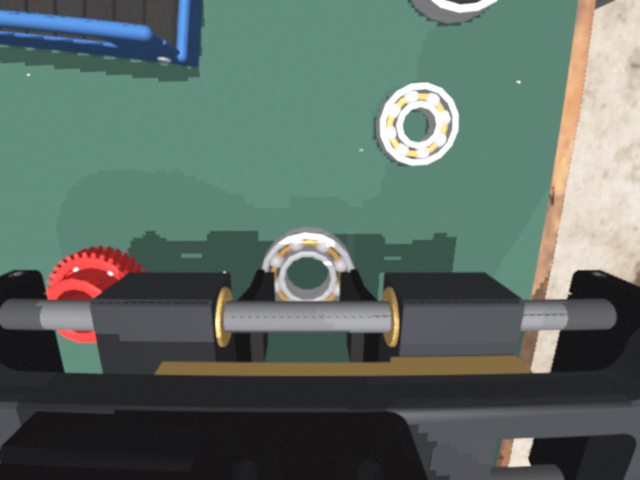

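The picture shows the bearing at about (308,275), ahead of and between the fingers. I'll measure where it and the fingers are.

Run:
```python
from h import *
z=np.load('pics/w2.png.npz')
print('bore edges',onz(z,[(278,275),(338,275),(308,250),(308,228),(262,275),(354,275)],.015).round(4))
C=cloud(z,z['d']); np.set_printoptions(linewidth=200,suppress=True)
print(C[285:300:7,230:390:8].round(3).reshape(-1,3))
print(blob(z['p'],z,(420,100),0,.012))
```

```text
bore edges [[0.5185 0.4747 0.015 ]
 [0.4858 0.4749 0.015 ]
 [0.5021 0.4605 0.015 ]
 [0.5021 0.4485 0.015 ]
 [0.5272 0.4747 0.015 ]
 [0.4771 0.4749 0.015 ]]
[[0.524 0.444 0.1  ]
 [0.544 0.486 0.002]
 [0.539 0.486 0.002]
 [0.527 0.468 0.046]
 [0.523 0.469 0.043]
 [0.52  0.469 0.043]
 [0.519 0.482 0.012]
 [0.514 0.481 0.014]
 [0.51  0.486 0.002]
 [0.506 0.486 0.003]
 [0.501 0.486 0.002]
 [0.496 0.486 0.001]
 [0.492 0.483 0.01 ]
 [0.488 0.481 0.015]
 [0.486 0.47  0.04 ]
 [0.483 0.469 0.042]
 [0.48  0.468 0.045]
 [0.468 0.487 0.001]
 [0.463 0.486 0.002]
 [0.458 0.487 0.001]
 [0.523 0.445 0.105]
 [0.544 0.49  0.002]
 [0.529 0.468 0.053]
 [0.526 0.468 0.053]
 [0.522 0.469 0.05 ]
 [0.52  0.472 0.044]
 [0.519 0.486 0.011]
 [0.514 0.484 0.017]
 [0.51  0.486 0.012]
 [0.506 0.489 0.006]
 [0.501 0.489 0.006]
 [0.496 0.488 0.009]
 [0.492 0.485 0.015]
 [0.488 0.486 0.012]
 [0.486 0.473 0.04 ]
 [0.484 0.469 0.051]
 [0.481 0.468 0.052]
 [0.478 0.467 0.055]
 [0.463 0.491 0.001]
 [0.458 0.491 0.001]
 [0.524 0.447 0.103]
 [0.531 0.468 0.06 ]
 [0.528 0.468 0.059]
 [0.525 0.469 0.058]
 [0.522 0.469 0.057]
 [0.52  0.475 0.045]
 [0.519 0.491 0.01 ]
 [0.515 0.491 0.011]
 [0.51  0.489 0.016]
 [0.506 0.489 0.015]
 [0.501 0.489 0.015]
 [0.497 0.489 0.015]
 [0.492 0.491 0.011]
 [0.487 0.493 0.007]
 [0.486 0.477 0.041]
 [0.485 0.469 0.058]
 [0.481 0.469 0.058]
 [0.479 0.468 0.061]
 [0.475 0.467 0.061]
 [0.482 0.447 0.104]]
[0.446  0.3964 0.044  0.4454 0.3954 0.0387 0.0439]
```

Request:
play_rows(commands="0 0 0 0 0 0;0 0 0 0 0 0;0 0 0 0 0 0")

```text
time_s: 6.2
tcp_pos: [0.5035, 0.479, 0.0041]
ee_rot: [[-0.004, -1.0, -0.0], [-1.0, 0.004, -0.0], [0.0, 0.0, -1.0]]
wrist_force: [0.1, -0.7, -0.5]
gripper_width: 0.348
gripper_force: 0.0
```

Run:
```python
from h import *
z=np.load('pics/w1.png.npz'); C=cloud(z,z['d'])
for u in(205,215,400,410):
  print(u,[tuple(C[v,u].round(3)) for v in range(268,300,4)])
p,d,i=snap('side','s2.png'); C=cloud(i,d)
R=np.array(i['R']);t=np.array(i['t']).ravel();q=R@np.array([.503,.479,.03])+t; K=np.array(i['mtx']);uv=(K@(q/q[2]))[:2].astype(int);print(uv)
u,v=uv; cv2.imwrite('pics/s2c.png',cv2.resize(p[max(v-70,0):v+40,max(u-70,0):u+70],None,fx=5,fy=5,interpolation=cv2.INTER_CUBIC))
```

```text
205 [(np.float64(0.617), np.float64(0.515), np.float64(0.016)), (np.float64(0.549), np.float64(0.44), np.float64(0.228)), (np.float64(0.548), np.float64(0.44), np.float64(0.233)), (np.float64(0.547), np.float64(0.441), np.float64(0.236)), (np.float64(0.546), np.float64(0.442), np.float64(0.239)), (np.float64(0.545), np.float64(0.441), np.float64(0.244)), (np.float64(0.543), np.float64(0.441), np.float64(0.249)), (np.float64(0.543), np.float64(0.443), np.float64(0.25))]
215 [(np.float64(0.609), np.float64(0.52), np.float64(0.002)), (np.float64(0.546), np.float64(0.442), np.float64(0.223)), (np.float64(0.544), np.float64(0.441), np.float64(0.23)), (np.float64(0.543), np.float64(0.441), np.float64(0.235)), (np.float64(0.542), np.float64(0.442), np.float64(0.238)), (np.float64(0.542), np.float64(0.444), np.float64(0.238)), (np.float64(0.542), np.float64(0.446), np.float64(0.238)), (np.float64(0.542), np.float64(0.448), np.float64(0.239))]
400 [(np.float64(0.386), np.float64(0.522), np.float64(0.001)), (np.float64(0.451), np.float64(0.442), np.float64(0.223)), (np.float64(0.453), np.float64(0.442), np.float64(0.23)), (np.float64(0.454), np.float64(0.441), np.float64(0.236)), (np.float64(0.455), np.float64(0.442), np.float64(0.239)), (np.float64(0.455), np.float64(0.444), np.float64(0.239)), (np.float64(0.455), np.float64(0.446), np.float64(0.24)), (np.float64(0.455), np.float64(0.447), np.float64(0.241))]
410 [(np.float64(0.374), np.float64(0.521), np.float64(0.003)), (np.float64(0.447), np.float64(0.44), np.float64(0.228)), (np.float64(0.449), np.float64(0.44), np.float64(0.234)), (np.float64(0.45), np.float64(0.441), np.float64(0.238)), (np.float64(0.451), np.float64(0.442), np.float64(0.24)), (np.float64(0.452), np.float64(0.442), np.float64(0.243)), (np.float64(0.453), np.float64(0.442), np.float64(0.248)), (np.float64(0.454), np.float64(0.442), np.float64(0.253))]
[255 302]
```

View pics/s2c.png

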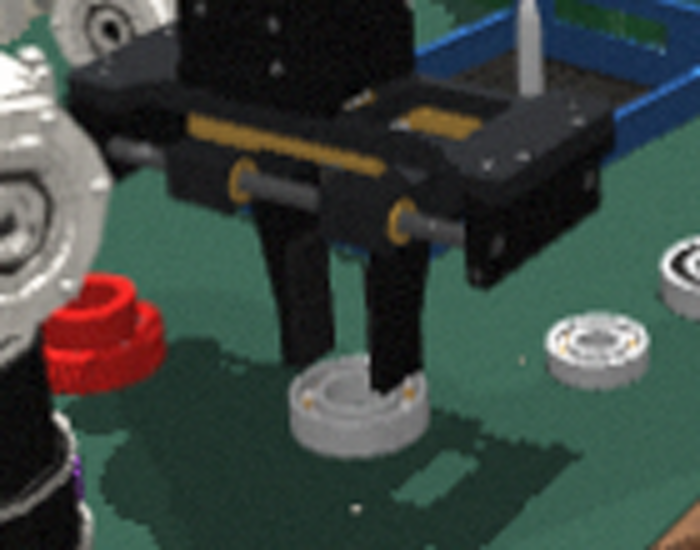

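The side crop shows the finger tips hovering just above the bearing, at crop (385,390) and (305,365), so the real tips are higher than the reported TCP. I'll work out their height.

Run:
```python
from h import *
z=np.load('pics/s2.png.npz')
C=cloud(z,z['d']);print('cam',-z['R'].T@z['t'])
for uv in((262,309),(246,304),(257,309),(262,300),(246,298)):
    c,d=ray(z,uv); d=d[0]
    print(uv,'y=.4885',(c+d*((.4885-c[1])/d[1])).round(4),'y=.4695',(c+d*((.4695-c[1])/d[1])).round(4),'depth',C[uv[1],uv[0]].round(3))
# bearing edge check
print(blob(z['p'],z,(255,312),0,.015,R=20))
```

```text
cam [0.02445194 1.08814985 0.45666819]
(262, 309) y=.4885 [0.4825 0.4885 0.0273] y=.4695 [0.497  0.4695 0.0137] depth [0.481 0.491 0.029]
(246, 304) y=.4885 [0.5186 0.4885 0.0279] y=.4695 [0.5343 0.4695 0.0144] depth [0.519 0.488 0.028]
(257, 309) y=.4885 [0.4939 0.4885 0.0242] y=.4695 [0.5088 0.4695 0.0105] depth [0.511 0.466 0.008]
(262, 300) y=.4885 [0.4812 0.4885 0.0461] y=.4695 [0.4957 0.4695 0.0331] depth [0.48  0.49  0.047]
(246, 298) y=.4885 [0.5175 0.4885 0.0408] y=.4695 [0.5331 0.4695 0.0276] depth [0.52  0.485 0.038]
[0.5226 0.463  0.1193 0.52   0.4601 0.0624 0.1279]
```

The tips sit about 20 mm above the reported TCP. I'll open, shift slightly and go 20 mm lower in small steps, watching the force.

Request:
play_rows(commands="0 -0.1 0 0 0 0;0 0 0 0 0 0;0 0 0 0 0 0;0 0 0 0 0 0;0 0 0 0 0 0;0 0 0 0 0 0;0 0 0 0 0 0;0 0 -0.2 0 0 0;0 0 -0.2 0 0 0;0 0 0 0 0 0", grip=87)

```text
time_s: 7.25
tcp_pos: [0.5027, 0.4751, -0.0096]
ee_rot: [[-0.004, -1.0, -0.002], [-1.0, 0.004, -0.002], [0.002, 0.002, -1.0]]
wrist_force: [0.3, -0.3, 0.3]
gripper_width: 0.994
gripper_force: 0.0
```

Request:
play_rows(commands="0 0 -0.1 0 0 0;0 0 -0.1 0 0 0;0 0 0 0 0 0;0 0 0 0 0 0")

```text
time_s: 7.65
tcp_pos: [0.5035, 0.476, -0.014]
ee_rot: [[-0.004, -1.0, 0.0], [-1.0, 0.004, -0.0], [0.0, -0.0, -1.0]]
wrist_force: [0.0, -0.6, -0.7]
gripper_width: 0.998
gripper_force: 0.0
```

No contact, so the offset is confirmed. Now close.

Request:
play_rows(commands="0 0 -0.05 0 0 0;0 0 0 0 0 0;0 0 0 0 0 0;0 0 0 0 0 0;0 0 0 0 0 0;0 0 0 0 0 0;0 0 0 0 0 0;0 0 0 0 0 0", grip=45)

```text
time_s: 8.45
tcp_pos: [0.5034, 0.476, -0.0154]
ee_rot: [[-0.004, -1.0, -0.0], [-1.0, 0.004, -0.0], [0.0, 0.0, -1.0]]
wrist_force: [-0.8, 0.3, 0.6]
gripper_width: 0.579
gripper_force: 30.0
```

Gripped at 30 N. Next I'll lift, carry to just short of the thick post and look.

Request:
play_rows(commands="0 0 0.4 0 0 0;0 0 0.8 0 0 0;0 0 1 0 0 0;0 0 1 0 0 0;0.2 -0.3 0.8 0 0 0;0.5 -0.6 0 0 0 0;0.6 -0.8 0 0 0 0;0.6 -0.8 0 0 0 0;0.6 -0.8 0 0 0 0;0.6 -0.8 0 0 0 0;0.4 -0.5 0 0 0 0;0.1 -0.1 0 0 0 0;0 0 0 0 0 0;0 0 0 0 0 0")

```text
time_s: 9.85
tcp_pos: [0.6109, 0.3358, 0.1046]
ee_rot: [[-0.003, -1.0, -0.0], [-1.0, 0.003, 0.0], [-0.0, 0.0, -1.0]]
wrist_force: [0.4, 0.1, -1.7]
gripper_width: 0.587
gripper_force: 30.0
```

Run:
```python
from h import *
s=r.sense(); print(s['time_s'],s['tcp_pos'],s['gripper_width'],s['gripper_force'])
p,d,i=snap('wrist','w3.png')
```

```text
9.85 [0.61092806 0.33582527 0.10455581] 0.5866090514917683 29.99975890852511
```

View pics/w3.png

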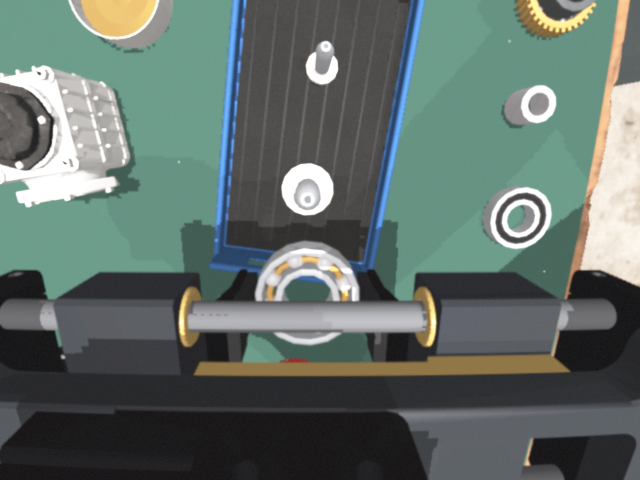

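The picture shows the held bearing at about (308,290), the thick foot at (307,189) and the thin foot at (322,68). The sleeve is at (532,104) and the sealed bearing at (517,217).

Run:
```python
from h import *
z=np.load('pics/w3.png.npz');p=z['p']
print('thick',blob(p,z,(300,172),.004,.010,'foot',R=32)); print('thin',blob(p,z,(314,76),.004,.010,'foot',R=20))
print('tip thick',onz(z,[(308,201)],.064),'tip thin',onz(z,[(326,45)],.064))
b=onz(z,[(308,243),(257,292),(358,292)],.135); print('held',b, b[0,1]+.026,(b[1,0]+b[2,0])/2)
C=cloud(z,z['d']); print(C[255,300],C[250,310])
print('sleeve',blob(p,z,(525,110),0,.025,R=40))
```

```text
thick [0.6109 0.2959 0.0427 0.6118 0.2937 0.032  0.0425]
thin [0.5993 0.2053 0.0241 0.6002 0.2067 0.018  0.0239]
tip thick [[0.6093646  0.29909564 0.064     ]] tip thin [[0.59831116 0.20434984 0.064     ]]
held [[0.60969311 0.30796268 0.135     ]
 [0.63475923 0.33286889 0.135     ]
 [0.58521514 0.33304618 0.135     ]] 0.33396268447446364 0.6099871883187116
[0.61350342 0.31385191 0.13507043] [0.60876596 0.31105895 0.13613498]
sleeve [0.4356 0.2312 0.0421 0.4353 0.2316 0.0291 0.0431]
```

Request:
play_rows(commands="0 -0.6 0 0 0 0;0 -0.6 -0.2 0 0 0;0 0 -0.7 0 0 0;0 0 -0.6 0 0 0;0 0 -0.1 0 0 0;0 0 0 0 0 0;0 0 0 0 0 0")

```text
time_s: 10.6
tcp_pos: [0.612, 0.2996, 0.0577]
ee_rot: [[-0.003, -1.0, 0.002], [-1.0, 0.003, 0.001], [-0.001, -0.002, -1.0]]
wrist_force: [0.1, 0.5, -1.5]
gripper_width: 0.586
gripper_force: 30.0
```

Run:
```python
from h import *
s=r.sense(); print(s['time_s'],s['tcp_pos'])
p,d,i=snap('wrist','w4.png')
cv2.imwrite('pics/w4c.png',cv2.resize(p[180:380,180:440],None,fx=2.5,fy=2.5))
```

```text
10.6 [0.61201288 0.29957934 0.0577345 ]
```

View pics/w4c.png

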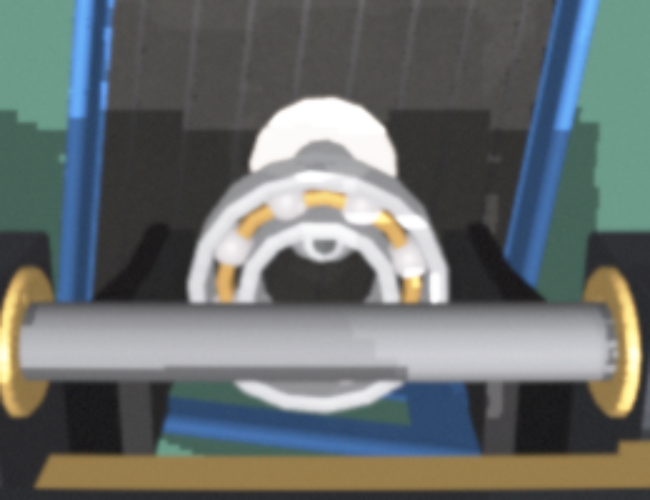

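The crop shows the tip through the bore, at crop (322,248), toward the front edge. I'll compute the offset.

Run:
```python
from h import *
z=np.load('pics/w4.png.npz'); f=lambda c:(180+c[0]/2.5,180+c[1]/2.5)
print('tip',onz(z,[f((322,246))],.064))
b=onz(z,[f((320,172)),f((320,412)),f((190,285)),f((448,285))],.0885); print(b, b[:2].mean(0),b[2:].mean(0))
print('foot front',onz(z,[f((327,96)),f((250,150)),f((396,150))],.010))
```

```text
tip [[0.61025835 0.29928356 0.064     ]]
[[0.61071408 0.27448231 0.0885    ]
 [0.61082019 0.32600136 0.0885    ]
 [0.63626366 0.2975833  0.0885    ]
 [0.58565811 0.29771634 0.0885    ]] [0.61076714 0.30024183 0.0885    ] [0.61096089 0.29764982 0.0885    ]
foot front [[0.60857728 0.27623776 0.01      ]
 [0.63041568 0.291793   0.01      ]
 [0.5890064  0.29190731 0.01      ]]
```

Aligned within about 2 mm. Now lower onto the foot.

Request:
play_rows(commands="0 0 -0.3 0 0 0;0 0 -0.4 0 0 0;0 0 -0.4 0 0 0;0 0 -0.4 0 0 0;0 0 -0.3 0 0 0;0 0 0 0 0 0;0 0 0 0 0 0")

```text
time_s: 11.35
tcp_pos: [0.6116, 0.299, 0.0022]
ee_rot: [[-0.004, -1.0, -0.0], [-1.0, 0.004, -0.0], [0.0, 0.0, -1.0]]
wrist_force: [0.7, 0.3, -2.1]
gripper_width: 0.583
gripper_force: 30.0
```

Request:
play_rows(commands="0 0 -0.1 0 0 0;0 0 -0.1 0 0 0;0 0 -0.1 0 0 0;0 0 0 0 0 0")

```text
time_s: 11.75
tcp_pos: [0.6117, 0.2992, -0.0054]
ee_rot: [[-0.004, -1.0, 0.001], [-1.0, 0.004, 0.0], [-0.0, -0.001, -1.0]]
wrist_force: [-1.1, -0.2, 3.6]
gripper_width: 0.585
gripper_force: 30.0
```

Seated. Release, rise and go toward the worm wheel.

Request:
play_rows(commands="0 0 0 0 0 0;0 0 0 0 0 0;0 0 0 0 0 0;0 0 0.2 0 0 0;0 0 0.7 0 0 0;0 0 1 0 0 0;0 0 1 0 0 0;0 0 1 0 0 0;-0.4 -0.2 0.8 0 0 0;-0.8 -0.5 0 0 0 0;-1 -0.6 0 0 0 0;-1 -0.7 0 0 0 0;-1 -0.7 0 0 0 0;-1 -0.7 0 0 0 0;-0.8 -0.5 0 0 0 0;-0.2 -0.1 0 0 0 0;0 0 0 0 0 0;0 0 0 0 0 0", grip=66)

```text
time_s: 13.55
tcp_pos: [0.4266, 0.1799, 0.1352]
ee_rot: [[-0.004, -1.0, 0.002], [-1.0, 0.004, 0.001], [-0.001, -0.002, -1.0]]
wrist_force: [0.2, -0.0, -0.2]
gripper_width: 0.757
gripper_force: 0.0
```

Run:
```python
from h import *
s=r.sense(); print(s['time_s'],s['tcp_pos'])
p,d,i=snap('wrist','w5.png')
```

```text
13.55 [0.42663902 0.17987113 0.13516046]
```

View pics/w5.png

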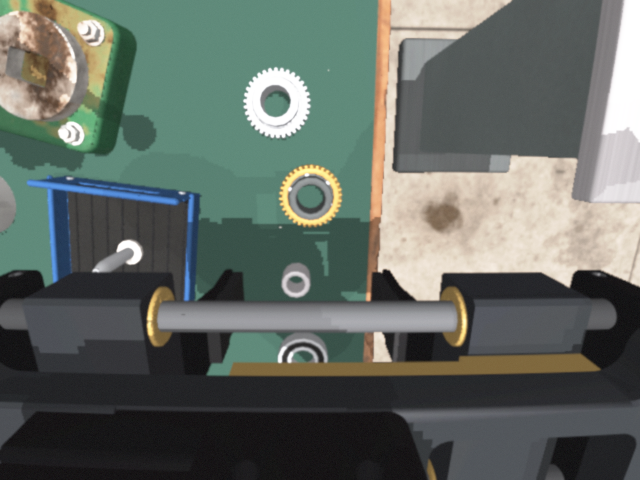

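The picture shows the bronze wheel at (311,196), the steel gear at (276,102) and the sleeve at (295,280).

Run:
```python
from h import *
z=np.load('pics/w5.png.npz');p=z['p']
print('wheel',blob(p,z,(311,175),0,.016,R=45),'hub bore',onz(z,[(311,197)],.03)); print('gear',blob(p,z,(276,80),0,.016,R=50))
print('sleeve top',onz(z,[(295,283)],.025))
```

```text
wheel [0.4231 0.1524 0.0593 0.4228 0.1497 0.0521 0.0594] hub bore [[0.4224196  0.14983111 0.03      ]]
gear [0.452  0.0714 0.0584 0.452  0.069  0.052  0.0587]
sleeve top [[0.43731158 0.23098699 0.025     ]]
```

Request:
play_rows(commands="-0.1 -0.5 0 0 0 0;0 -0.43 -0.5 0 0 0;0 0 -0.7 0 0 0;0 0 -0.8 0 0 0;0 0 -0.8 0 0 0;0 0 -0.8 0 0 0;0 0 -0.6 0 0 0;0 0 -0.4 0 0 0;0 0 -0.2 0 0 0;0 0 -0.15 0 0 0;0 0 0 0 0 0;0 0 0 0 0 0", grip=87)

```text
time_s: 14.8
tcp_pos: [0.4229, 0.1513, -0.0135]
ee_rot: [[-0.004, -1.0, 0.001], [-1.0, 0.004, 0.001], [-0.001, -0.001, -1.0]]
wrist_force: [0.5, -0.5, 0.8]
gripper_width: 1.001
gripper_force: 0.0
```

Request:
play_rows(commands="0 0 0 0 0 0;0 0 0 0 0 0;0 0 0 0 0 0;0 0 0 0 0 0;0 0 0 0 0 0;0 0 0 0 0 0;0 0 0 0 0 0", grip=48)

```text
time_s: 15.5
tcp_pos: [0.4228, 0.1513, -0.0138]
ee_rot: [[-0.004, -1.0, 0.001], [-1.0, 0.004, 0.0], [-0.0, -0.001, -1.0]]
wrist_force: [0.3, 0.2, 1.4]
gripper_width: 0.626
gripper_force: 30.0
```

Request:
play_rows(commands="0 0 0.3 0 0 0;0 0 0.7 0 0 0;0 0 0.9 0 0 0;0 0 0.9 0 0 0;0.3 0.3 0.53 0 0 0;0.6 0.5 0 0 0 0;0.8 0.6 0 0 0 0;0.9 0.7 0 0 0 0;0.9 0.7 0 0 0 0;0.9 0.7 0 0 0 0;0.8 0.6 0 0 0 0;0.7 0.5 0 0 0 0;0.37 0.33 0 0 0 0;0 0 0 0 0 0;0 0 0 0 0 0;0 0 0 0 0 0")

```text
time_s: 17.1
tcp_pos: [0.6093, 0.2981, 0.0856]
ee_rot: [[-0.004, -1.0, -0.002], [-1.0, 0.004, -0.001], [0.001, 0.002, -1.0]]
wrist_force: [-0.2, -0.3, -2.8]
gripper_width: 0.624
gripper_force: 30.0
```

Run:
```python
from h import *
s=r.sense(); print(s['time_s'],s['tcp_pos'])
p,d,i=snap('wrist','w6.png')
cv2.imwrite('pics/w6c.png',cv2.resize(p[180:380,180:440],None,fx=2.5,fy=2.5))
```

```text
17.1 [0.6092818  0.29807848 0.08558841]
```

View pics/w6c.png

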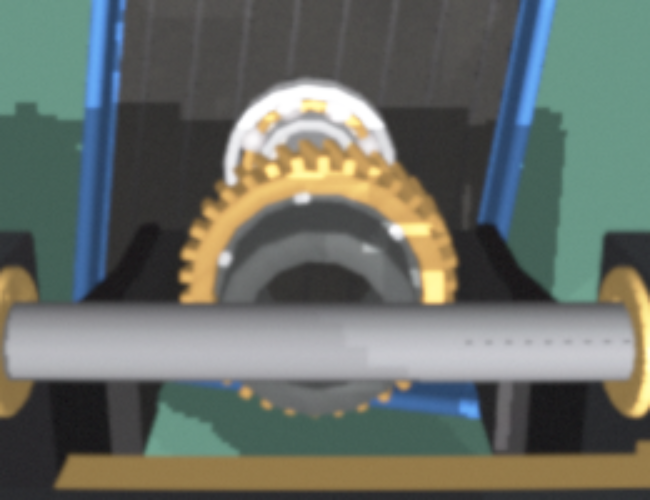

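The wheel is level in the grip, with the seated bearing visible ahead at crop (310,80). I'll compute the alignment.

Run:
```python
from h import *
z=np.load('pics/w6.png.npz'); f=lambda c:(180+c[0]/2.5,180+c[1]/2.5)
b=onz(z,[f((310,80)),f((227,160)),f((392,150))],.025); print('bearing',b,b[0,1]+.026,b[1:,0].mean())
w=onz(z,[f((318,140)),f((318,416)),f((180,270)),f((457,270))],.1155); print('wheel',w,w[0,1]+.028,w[2:,0].mean())
w=onz(z,[f((315,232)),f((318,416))],.1295); print('hub',w,w[0,1]+.019,w[1,1]-.019)
```

```text
bearing [[0.61043593 0.27250521 0.025     ]
 [0.63551907 0.29675093 0.025     ]
 [0.58601413 0.29388335 0.025     ]] 0.2985052111961966 0.6107666015966
wheel [[0.60841804 0.26702295 0.1155    ]
 [0.60864952 0.32600247 0.1155    ]
 [0.63558987 0.29324171 0.1155    ]
 [0.58122869 0.29353799 0.1155    ]] 0.29502294745027785 0.6084092813625193
hub [[0.60905053 0.28008034 0.1295    ]
 [0.60866762 0.31696671 0.1295    ]] 0.29908034186229676 0.2979667097568264
```

Request:
play_rows(commands="0.08 0.04 -0.2 0 0 0;0 0 -0.4 0 0 0;0 0 -0.3 0 0 0;0 0 -0.3 0 0 0;0 0 -0.3 0 0 0;0 0 -0.3 0 0 0;0 0 -0.3 0 0 0;0 0 0 0 0 0")

```text
time_s: 17.95
tcp_pos: [0.612, 0.2996, 0.0209]
ee_rot: [[-0.004, -1.0, -0.002], [-1.0, 0.004, -0.001], [0.001, 0.002, -1.0]]
wrist_force: [0.5, 0.9, -2.9]
gripper_width: 0.623
gripper_force: 30.0
```

Request:
play_rows(commands="0 0 -0.15 0 0 0;0 0 -0.1 0 0 0;0 0 -0.05 0 0 0;0 0 0 0 0 0;0 0 0 0 0 0")

```text
time_s: 18.45
tcp_pos: [0.6124, 0.2996, 0.0138]
ee_rot: [[-0.004, -1.0, -0.001], [-1.0, 0.004, -0.001], [0.001, 0.001, -1.0]]
wrist_force: [-2.8, -2.3, -2.3]
gripper_width: 0.624
gripper_force: 30.0
```

Request:
play_rows(commands="-0.03 -0.03 -0.05 0 0 0;0 0 -0.04 0 0 0;0 0 0 0 0 0;0 0 0 0 0 0")

```text
time_s: 18.85
tcp_pos: [0.6125, 0.2996, 0.0114]
ee_rot: [[-0.004, -1.0, 0.001], [-1.0, 0.004, 0.001], [-0.001, -0.001, -1.0]]
wrist_force: [-1.3, -1.8, -1.9]
gripper_width: 0.623
gripper_force: 30.0
```

Request:
play_rows(commands="0 0 -0.04 0 0 0;0 0 0 0 0 0;0 0 0 0 0 0")

```text
time_s: 19.15
tcp_pos: [0.6125, 0.2996, 0.0113]
ee_rot: [[-0.004, -1.0, 0.001], [-1.0, 0.004, 0.001], [-0.001, -0.001, -1.0]]
wrist_force: [-4.4, -2.3, 5.6]
gripper_width: 0.625
gripper_force: 30.0
```

Contact felt at seated height. Release, rise and go above the sleeve.

Request:
play_rows(commands="0 0 0 0 0 0;0 0 0 0 0 0;0 0 0 0 0 0;0 0 0.2 0 0 0;0 0 0.6 0 0 0;0 0 0.9 0 0 0;0 0 1 0 0 0;-0.3 -0.1 0.8 0 0 0;-0.6 -0.2 0 0 0 0;-0.9 -0.3 0 0 0 0;-1 -0.3 0 0 0 0;-1 -0.3 0 0 0 0;-1 -0.3 0 0 0 0;-0.7 -0.35 0 0 0 0;-0.3 -0.3 0 0 0 0;0 -0.1 0 0 0 0;0 0 0 0 0 0;0 0 0 0 0 0", grip=72)

```text
time_s: 20.95
tcp_pos: [0.4393, 0.2324, 0.1152]
ee_rot: [[-0.004, -1.0, 0.001], [-1.0, 0.004, 0.001], [-0.001, -0.001, -1.0]]
wrist_force: [-0.6, 0.2, -0.3]
gripper_width: 0.825
gripper_force: 0.0
```

Run:
```python
from h import *
s=r.sense(); print(s['time_s'],s['tcp_pos'])
p,d,i=snap('wrist','w7.png'); C=cloud(i,d)
m=(np.abs(C[...,0]-.437)<.03)&(np.abs(C[...,1]-.232)<.03)&(C[...,2]>.018)&(C[...,2]<.035)
P=C[m]; print(len(P), P.mean(0), P.min(0),P.max(0)); v,u=np.where(m); print(u.min(),u.max(),v.min(),v.max())
t,td,ti=snap('top','t7.png')
C=cloud(ti,td); m=(np.abs(C[...,0]-.611)<.04)&(np.abs(C[...,1]-.298)<.04); print('stack z',np.percentile(C[m][:,2],[5,50,80,90,97]))
```

```text
20.95 [0.43933603 0.23239476 0.11519517]
543 [0.43732715 0.23118179 0.02485166] [0.42431301 0.21857312 0.01809001] [0.45031957 0.24495558 0.02754527]
293 324 218 250
stack z [-0.00236508  0.00856895  0.04475666  0.05442066  0.06136622]
```

The stack's hub top reads 54 mm, which is right for seated. The sleeve is at (0.437, 0.231).

Request:
play_rows(commands="-0.06 -0.03 -0.3 0 0 0;0 0 -0.7 0 0 0;0 0 -0.8 0 0 0;0 0 -0.8 0 0 0;0 0 -0.7 0 0 0;0 0 -0.5 0 0 0;0 0 -0.3 0 0 0;0 0 -0.2 0 0 0;0 0 0 0 0 0;0 0 0 0 0 0")

```text
time_s: 22.05
tcp_pos: [0.4366, 0.2312, -0.0136]
ee_rot: [[-0.004, -1.0, 0.001], [-1.0, 0.004, 0.001], [-0.001, -0.001, -1.0]]
wrist_force: [0.4, 0.0, 0.0]
gripper_width: 0.83
gripper_force: 0.0
```

Request:
play_rows(commands="0 0 0 0 0 0;0 0 0 0 0 0;0 0 0 0 0 0;0 0 0 0 0 0;0 0 0 0 0 0;0 0 0 0 0 0;0 0 0 0 0 0;0 0 0 0 0 0;0 0 0 0 0 0", grip=18)

```text
time_s: 22.95
tcp_pos: [0.4363, 0.231, -0.0139]
ee_rot: [[-0.004, -1.0, 0.0], [-1.0, 0.004, 0.0], [-0.0, -0.0, -1.0]]
wrist_force: [0.2, -0.4, 0.3]
gripper_width: 0.302
gripper_force: 30.0
```

Request:
play_rows(commands="0 0 0.3 0 0 0;0 0 0.7 0 0 0;0 0 0.9 0 0 0;0 0 0.9 0 0 0;0.3 0.1 0.53 0 0 0;0.6 0.1 0 0 0 0;0.9 0.1 0 0 0 0;1 0 0 0 0 0;1 0 0 0 0 0;0.9 0 0 0 0 0;0.5 0 0 0 0 0;0.2 0 0 0 0 0;0 0 0 0 0 0;0 0 0 0 0 0;0 0 0 0 0 0")

```text
time_s: 24.45
tcp_pos: [0.5973, 0.2399, 0.0862]
ee_rot: [[-0.003, -1.0, -0.0], [-1.0, 0.003, -0.0], [0.0, 0.0, -1.0]]
wrist_force: [-0.0, -0.4, -1.2]
gripper_width: 0.304
gripper_force: 30.0
```

Run:
```python
from h import *
s=r.sense(); print(s['time_s'],s['tcp_pos'])
p,d,i=snap('wrist','w8.png')
cv2.imwrite('pics/w8c.png',cv2.resize(p[130:370,170:450],None,fx=2.5,fy=2.5))
```

```text
24.45 [0.5973409  0.23991835 0.08624994]
```

View pics/w8c.png

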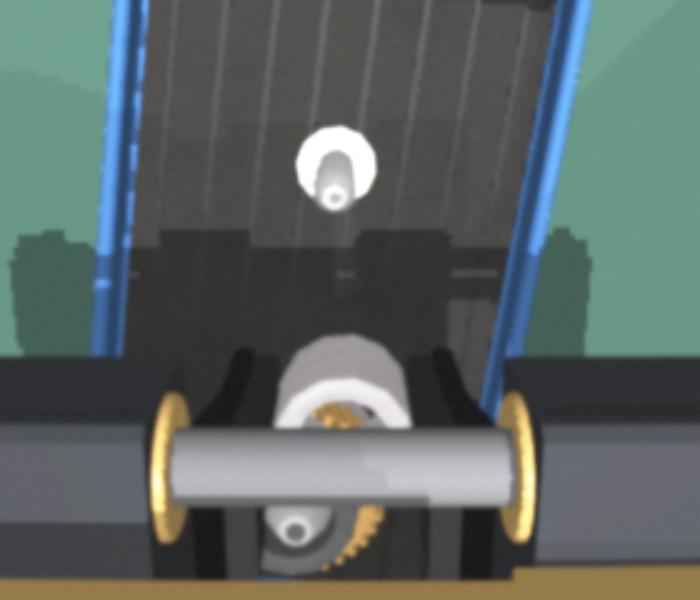

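The crop shows the sleeve held upright, its top front edge at (345,378), and the thin post tip at (335,197) with the foot centred near (337,166).

Run:
```python
from h import *
z=np.load('pics/w8.png.npz'); f=lambda c:(170+c[0]/2.5,130+c[1]/2.5)
print('tip',onz(z,[f((335,197))],.064))
b=onz(z,[f((337,126)),f((297,165)),f((377,165))],.010); print('foot',b[0,1]+.012,b[1:,0].mean(),b[1,0]-b[2,0])
w=onz(z,[f((345,378)),f((275,425)),f((411,425))],.125); print('sleeve',w,w[0,1]+.0135,w[1:,0].mean())
```

```text
tip [[0.598278   0.20519329 0.064     ]]
foot 0.20492694720308197 0.5980313410000822 0.02463351463273844
sleeve [[0.59614838 0.2279542  0.125     ]
 [0.60923905 0.23733697 0.125     ]
 [0.58384569 0.23743602 0.125     ]] 0.2414542034417077 0.5965423699054391
```

Request:
play_rows(commands="0.05 -0.4 0 0 0 0;0 -0.5 0 0 0 0;0 -0.29 -0.2 0 0 0;0 0 -0.4 0 0 0;0 0 -0.4 0 0 0;0 0 -0.4 0 0 0;0 0 -0.3 0 0 0;0 0 0 0 0 0;0 0 0 0 0 0")

```text
time_s: 25.4
tcp_pos: [0.5998, 0.2044, 0.0346]
ee_rot: [[-0.003, -1.0, -0.0], [-1.0, 0.003, -0.0], [0.0, 0.0, -1.0]]
wrist_force: [-0.4, 1.3, -0.2]
gripper_width: 0.3
gripper_force: 30.0
```

Request:
play_rows(commands="0 0 -0.3 0 0 0;0 0 -0.4 0 0 0;0 0 -0.3 0 0 0;0 0 -0.1 0 0 0;0 0 -0.1 0 0 0;0 0 0 0 0 0;0 0 0 0 0 0")

```text
time_s: 26.1
tcp_pos: [0.6, 0.2043, -0.0008]
ee_rot: [[-0.004, -1.0, 0.001], [-1.0, 0.004, 0.0], [-0.0, -0.001, -1.0]]
wrist_force: [1.4, -0.0, -0.8]
gripper_width: 0.305
gripper_force: 30.0
```

Request:
play_rows(commands="0 0 -0.06 0 0 0;0 0 -0.05 0 0 0;0 0 -0.03 0 0 0;0 0 0 0 0 0;0 0 0 0 0 0")

```text
time_s: 26.6
tcp_pos: [0.6, 0.2043, -0.0039]
ee_rot: [[-0.004, -1.0, 0.001], [-1.0, 0.004, 0.0], [-0.0, -0.001, -1.0]]
wrist_force: [-1.8, -0.7, 5.1]
gripper_width: 0.302
gripper_force: 30.0
```

Seated. Release and go to the small bearing.

Request:
play_rows(commands="0 0 0 0 0 0;0 0 0 0 0 0;0 0 0 0 0 0;0 0 0.2 0 0 0;0 0 0.6 0 0 0;0 0 0.9 0 0 0;0 0 1 0 0 0;0 0 0.9 0 0 0;-0.4 0.4 0.4 0 0 0;-0.7 0.8 0 0 0 0;-0.8 1 0 0 0 0;-0.8 1 0 0 0 0;-0.8 1 0 0 0 0;-0.8 1 0 0 0 0;-0.6 0.8 0 0 0 0;-0.23 0.43 0 0 0 0;0 0 0 0 0 0;0 0 0 0 0 0", grip=65)

```text
time_s: 28.4
tcp_pos: [0.4456, 0.3968, 0.1144]
ee_rot: [[-0.004, -1.0, -0.001], [-1.0, 0.004, -0.001], [0.001, 0.001, -1.0]]
wrist_force: [0.3, -0.0, -0.2]
gripper_width: 0.744
gripper_force: 0.0
```

Run:
```python
from h import *
s=r.sense(); print(s['time_s'],s['tcp_pos'])
p,d,i=snap('wrist','w9.png'); C=cloud(i,d)
m=(np.abs(C[...,0]-.446)<.03)&(np.abs(C[...,1]-.397)<.03)&(C[...,2]>.008)&(C[...,2]<.03)
P=C[m]; print(len(P), P.mean(0), np.percentile(P,[1,99],axis=0))
t,td,ti=snap('top','t9.png')
C=cloud(ti,td); m=(np.abs(C[...,0]-.599)<.012)&(np.abs(C[...,1]-.205)<.012); print('sleeve z',np.percentile(C[m][:,2],[5,25,50,75,95]))
```

```text
28.4 [0.4456059  0.39677258 0.11441041]
1248 [0.44701956 0.39640268 0.01136957] [[0.42819607 0.37759477 0.00818113]
 [0.46555094 0.41500659 0.01408566]]
sleeve z [0.00231365 0.02432397 0.03321167 0.03964552 0.06043716]
```

Request:
play_rows(commands="0.04 0 -0.3 0 0 0;0 0 -0.7 0 0 0;0 0 -0.8 0 0 0;0 0 -0.8 0 0 0;0 0 -0.7 0 0 0;0 0 -0.5 0 0 0;0 0 -0.3 0 0 0;0 0 -0.2 0 0 0;0 0 0 0 0 0;0 0 0 0 0 0")

```text
time_s: 29.5
tcp_pos: [0.4475, 0.3974, -0.0137]
ee_rot: [[-0.004, -1.0, 0.001], [-1.0, 0.004, 0.001], [-0.001, -0.001, -1.0]]
wrist_force: [0.2, 0.3, 1.0]
gripper_width: 0.744
gripper_force: 0.0
```

Request:
play_rows(commands="0 0 0 0 0 0;0 0 0 0 0 0;0 0 0 0 0 0;0 0 0 0 0 0;0 0 0 0 0 0;0 0 0 0 0 0", grip=32)

```text
time_s: 30.1
tcp_pos: [0.4471, 0.3972, -0.014]
ee_rot: [[-0.004, -1.0, 0.0], [-1.0, 0.004, 0.0], [-0.0, -0.0, -1.0]]
wrist_force: [0.0, -0.1, 1.3]
gripper_width: 0.435
gripper_force: 30.0
```

Request:
play_rows(commands="0 0 0.3 0 0 0;0 0 0.7 0 0 0;0 0 0.9 0 0 0;0 0 0.9 0 0 0;0.3 -0.3 0.53 0 0 0;0.7 -0.7 0 0 0 0;0.9 -0.9 0 0 0 0;0.9 -0.9 0 0 0 0;0.9 -0.9 0 0 0 0;0.8 -0.9 0 0 0 0;0.45 -0.5 0 0 0 0;0.1 -0.14 0 0 0 0;0 0 0 0 0 0;0 0 0 0 0 0;0 0 0 0 0 0")

```text
time_s: 31.6
tcp_pos: [0.5979, 0.2409, 0.0858]
ee_rot: [[-0.002, -1.0, -0.0], [-1.0, 0.002, 0.0], [-0.0, 0.0, -1.0]]
wrist_force: [-0.6, -0.2, -0.9]
gripper_width: 0.437
gripper_force: 30.0
```

Run:
```python
from h import *
s=r.sense(); print(s['time_s'],s['tcp_pos'],s['gripper_force'])
p,d,i=snap('wrist','w10.png')
cv2.imwrite('pics/w10c.png',cv2.resize(p[130:370,170:450],None,fx=2.5,fy=2.5))
```

```text
31.6 [0.59787104 0.24088622 0.08583547] 29.999893130734563
```

View pics/w10c.png

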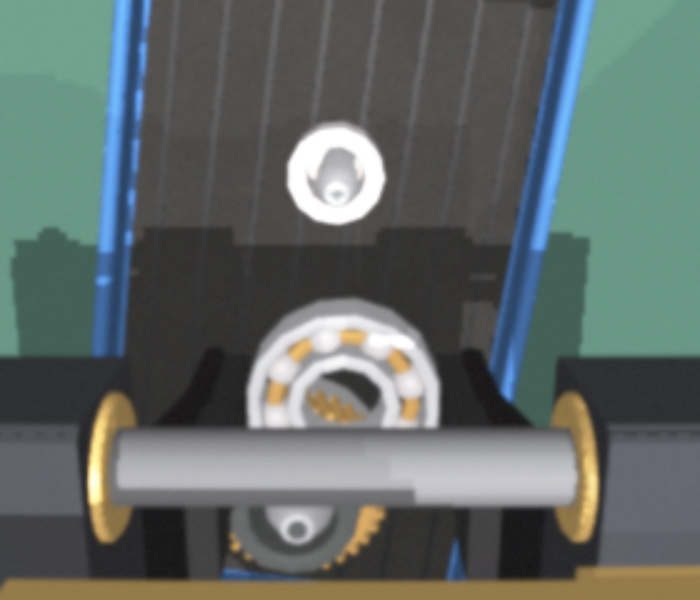

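The crop shows the sleeve standing on the thin post, tip at (336,193), and the small bearing held level, its top front edge at (343,317).

Run:
```python
from h import *
z=np.load('pics/w10.png.npz'); f=lambda c:(170+c[0]/2.5,130+c[1]/2.5)
print('tip',onz(z,[f((336,193))],.064))
b=onz(z,[f((336,122)),f((336,224)),f((287,173)),f((385,173))],.035); print('sleeve',b[0,1]+.0135,b[1,1]-.0135,b[2:,0].mean())
w=onz(z,[f((343,317)),f((248,400)),f((440,400))],.112); print('brg',w,w[0,1]+.02,w[1:,0].mean())
```

```text
tip [[0.5986031  0.20507179 0.064     ]]
sleeve 0.20390111779141426 0.2054699867297729 0.598776953254601
brg [[0.59701116 0.22125339 0.112     ]
 [0.61616373 0.23877541 0.112     ]
 [0.5775233  0.23888275 0.112     ]] 0.2412533897036813 0.5968435119364583
```

Request:
play_rows(commands="0.06 -0.4 0 0 0 0;0 -0.5 0 0 0 0;0 -0.3 -0.2 0 0 0;0 0 -0.4 0 0 0;0 0 -0.4 0 0 0;0 0 -0.3 0 0 0;0 0 -0.3 0 0 0;0 0 -0.2 0 0 0;0 0 -0.1 0 0 0;0 0 0 0 0 0;0 0 0 0 0 0")

```text
time_s: 32.75
tcp_pos: [0.6007, 0.2041, 0.029]
ee_rot: [[-0.004, -1.0, 0.001], [-1.0, 0.004, 0.0], [-0.0, -0.001, -1.0]]
wrist_force: [-0.1, 0.8, -0.2]
gripper_width: 0.437
gripper_force: 30.0
```

Request:
play_rows(commands="0 0 -0.1 0 0 0;0 0 -0.07 0 0 0;0 0 -0.05 0 0 0;0 0 0 0 0 0;0 0 0 0 0 0")

```text
time_s: 33.25
tcp_pos: [0.6004, 0.2039, 0.0221]
ee_rot: [[-0.004, -1.0, 0.0], [-1.0, 0.004, -0.0], [0.0, -0.0, -1.0]]
wrist_force: [-0.4, -0.7, -0.6]
gripper_width: 0.433
gripper_force: 30.0
```

Request:
play_rows(commands="0 0 -0.04 0 0 0;0 0 -0.03 0 0 0;0 0 0 0 0 0;0 0 0 0 0 0")

```text
time_s: 33.65
tcp_pos: [0.6007, 0.204, 0.021]
ee_rot: [[-0.004, -1.0, 0.001], [-1.0, 0.004, 0.0], [-0.0, -0.001, -1.0]]
wrist_force: [-2.2, 0.1, 5.7]
gripper_width: 0.437
gripper_force: 30.0
```

Seated. Release, rise, back off toward the stack side and look.

Request:
play_rows(commands="0 0 0 0 0 0;0 0 0 0 0 0;0 0 0 0 0 0;0 0 0.2 0 0 0;0 0 0.6 0 0 0;0 0 0.9 0 0 0;0 0 1 0 0 0;0 0 1 0 0 0;0 1 0.5 0 0 0;0 1 0 0 0 0;0 1 0 0 0 0;0 1 0 0 0 0;0 1 0 0 0 0;0 1 0 0 0 0;0 0.5 0 0 0 0;0 0 0 0 0 0;0 0 0 0 0 0", grip=65)

```text
time_s: 35.35
tcp_pos: [0.6002, 0.3982, 0.1458]
ee_rot: [[-0.004, -1.0, -0.001], [-1.0, 0.004, -0.001], [0.001, 0.001, -1.0]]
wrist_force: [-0.6, -0.1, -0.1]
gripper_width: 0.744
gripper_force: 0.0
```

Run:
```python
from h import *
s=r.sense(); print(s['time_s'],s['tcp_pos'],s['wrist_force'])
p,d,i=snap('wrist','w11.png'); C=cloud(i,d)
for x,y,a,b in((.611,.298,.013,.018),(.599,.2045,.0085,.018)):
    rr=np.hypot(C[...,0]-x,C[...,1]-y); m=(rr>a)&(rr<b)&(C[...,2]>.03)
    P=C[m]; print(len(P),P.mean(0).round(4), np.percentile(P[:,2],[10,50,90]).round(4))
    A=np.c_[P[:,:2]-[x,y],np.ones(len(P))]; k=np.linalg.lstsq(A,P[:,2],rcond=None)[0]; print('tilt',k[:2])
```

```text
35.35 [0.60018086 0.39823895 0.14575299] [-0.58954745 -0.12375256 -0.05151246]
773 [0.6116 0.2987 0.0554] [0.0544 0.0556 0.0565]
tilt [-0.01138021  0.00098986]
66 [0.5988 0.2209 0.047 ] [0.0459 0.0473 0.0481]
tilt [0.04886622 0.5685291 ]
```

View pics/w11.png

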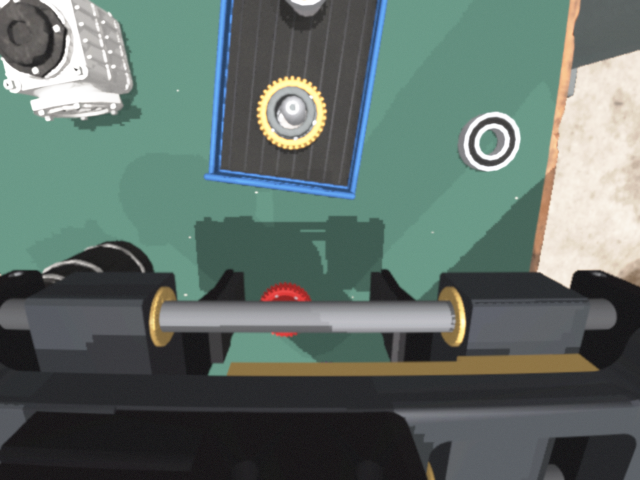

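The wheel sits level on the thick post at (292,112), hub top at 55 mm. The small bearing at the top edge of the picture reads 47 mm, which is its seated height.

```bash
python3 -c "
from station import r
print(r.finish_job())"
```

```text
the job is handed in; nothing more can be done
None
```

I put all four kit parts on their posts in fitting order and handed the job in at about 35 s; hand-in returned no verdict, but contact forces and camera depths showed each part seated, and the sealed bearing and steel gear were not touched.

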